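Re-aim the bench barcode scanner and clamp it again

TASK

The bench scanner has to be re-aimed: push the orange clamp lever anticlockwise (seen from above) until it has moved at least 45 degrees and the head is free, then turn the head by its upright post until its white pointer lines up with the orange flag on the dial, within 2 degrees. Then push the lever clockwise until, while it moves slowly, it pushes back with about 12 N at its white band (10 at least, never more than 18; its seat is worn, so it will not bite at the old lever angle) and let go, with the pointer still on the flag. Do not force the head while it is clamped, and leave the other things on the bench where they are.

Things in the scene. Friction and masses are not known exactly. Their poses are not given: they have to be found in the camera images.
- stand_axis (a point): Centre of the swivel stand, on the upright axis about which head and lever both turn, 20 mm above the bench at the top face of the round dark dial (224 mm across, with white ticks every 10 degrees). The stand is bolted down. Its x axis is the dial's zero direction, z is up.
- head (a joint): Turn of the swivel head (grey hub 132 mm across, black scanner box) about the stand's axis, rad, positive anticlockwise from above; 0 has the pointer along the stand's x axis. Range -1 to 1. It starts between -0.75 and -0.25 and has to go anticlockwise. Free, it turns with 2 to 3 N of push at the post and stays where it is left; clamped, over 25 N would be needed.
- scanner: The black scanner box with yellow top patch and red window, fixed to the head. Origin on the swivel axis at bench height; the pointer lies along its +x axis, the box along its -x axis from 57 to 167 mm from the axis, 74 mm wide, 33 to 83 mm above the bench. Touching it with more than 15 N while the lever stands below 0.3 rad (clamped) is forbidden.
- post (a point): Bare aluminium upright post on the scanner box, 20 mm in diameter, 140 mm from the swivel axis on the side away from the pointer, standing from 83 mm (top of the box) to 135 mm above the bench. This point is on its centre line 113 mm above the bench. Free all round above the box: grasp it from above.
- pointer (a point): On the white pointer of the head (7 mm wide, its tip 88 mm from the axis), 78 mm from the axis, 30 mm above the bench; the point's x axis points outwards along the pointer.
- mark_flag (a point): Orange index flag on the dial rim (22 mm long bar, 7 mm wide, 101 mm from the axis, 25 mm above the bench); its x axis points outwards from the swivel axis. Fixed. The pointer has to point at it. It stands at a head value of 0.25 to 0.75 rad.
- clamp (a joint): Turn of the orange clamp lever about the stand's axis, rad; 0 at the start (clamped), positive is anticlockwise from above and loosens, negative is clockwise and tightens. Stops at -1.1 and 1.2. The head is surely free from 0.6 rad on. At the new head angle the lever begins to bite anywhere from -0.4 to +0.55 rad (unknown, hidden wear). On release it springs back a little and holds.
- lever_arm: The orange lever arm: a bar 14 mm wide, 20 mm high (100 to 120 mm above the bench), reaching from the black hub (42 mm across, 94 to 124 mm above the bench) to 95 mm from the axis, along this body's +y axis. Origin on the swivel axis at bench height. It passes over the scanner box with 17 mm to spare.
- lever_mark (a point): Centre of the white band on the lever arm, 80 mm from the axis, 110 mm above the bench: the place to push, sideways, square to the arm. At the start the lever points along the stand's +y axis. The screw always drags with about 5 N here; past the bite the push rises by about 0.5 N per mm on top of that. Read the push while moving slowly (up to 30 mm/s): once stopped, the drag hides part of it.
- brake_shoe: Hidden inside the hub, not reachable: the shoe that the lever's screw presses down (12 mm per rad of lever) on the scanner head's worn brake seat; origin on the swivel axis. Its force on the head is the clamp force: about 20 N at the start, 0 when loose. 22 N takes about 8.5 N of slow push at the white band, 47 N takes 12 N, 100 N takes 20 N; after a 12 N push about 30 N stays.
- blue_bin: Loose blue stock bin 160 x 110 x 75 mm, origin under its centre. Leave alone.
- red_bin: Loose red stock bin 120 x 100 x 55 mm, origin under its centre. Leave alone.
- carton_mid (a point): Centre of a loose cardboard carton 120 x 90 x 70 mm. Leave alone.
- label_roll: Loose white label roll 76 mm across, 50 mm high, origin under its centre. Leave alone.
- screw_jar: Loose screw jar with yellow cap, 56 mm across, 75 mm high, origin under its centre. Leave alone.
- screwdriver: Loose screwdriver 200 mm long lying on the bench. Leave alone.

How it is judged:
On the way, in this order (a step that is already met when the one before it is completed fails the run):
1. the lever is swung anticlockwise past 0.6 rad, freeing the head (value of joint clamp above 0.6 rad), for 0.1 s.
2. with the lever still loose, the pointer stands on the flag within 0.04 rad (angle between the x axis of pointer and the x axis of mark_flag, either way round below 0.04 rad and value of joint clamp above 0.5 rad and contact force between brake_shoe and scanner below 2 N), for 0.2 s.
3. the clamp is tight again (over 22 N of clamp force) with the pointer on the flag (angle between the x axis of pointer and the x axis of mark_flag, either way round below 0.04 rad and contact force between brake_shoe and scanner above 22 N), for 0.2 s.
At the end, for the whole second after the job is handed in: The head's pointer lines up with the orange flag within 0.04 rad (2.3 degrees) and is at rest, and the clamp holds it with more than 22 N of clamp force after the lever has been let go (all of step 3 and velocity of joint head between -0.05 and 0.05 rad/s); the robot touches nothing.
It fails at once if the clamp is over-tightened (over 100 N of clamp force, which takes about 20 N of push at the white band) (contact force between brake_shoe and scanner above 100 N).
It fails at once if the scanner head is forced (touched with over 15 N) while it is clamped (value of joint clamp below 0.3 rad and contact force between the fingers and scanner above 15 N).
It fails at once if a bystander is moved more than 30 mm (distance of any of blue_bin, red_bin, carton_mid, label_roll, screw_jar, screwdriver from where it was at the start of the episode above 0.03 m).
It also fails if it takes over 67 s, if anything falls off the work surface, if the arm or the gripper's body presses on something with over 40 N, if the wrist force passes 120 N, or if a joint passes its speed limit or range.

ROBOT

A 6-joint arm with a two-finger parallel gripper is mounted at the origin on the work surface. World frame = base frame: x ahead of the robot, y to its left, z up, the work surface at z = 0. Lengths are in m, angles in rad, forces in N, time in s.
With the tool pointing down it reaches from about 0.35 to 0.975 m from the base axis. Payload 4.9 kg.
Tool frame: the origin (TCP) lies at the very end of the fingers, on their centre line; the grasp point (between the pads) lies ctrl.grip_point_offset behind it (ctrl.grip_point_offset is the distance from the TCP to the grasp point, in m); z points along the fingers, y is the direction in which the jaws open and shut (so a half turn about z gives the same grasp; the last joint's range is limited). The gripper opens to 85 mm and grips with 20 to 120 N. Pads are 22 mm wide; open, the fingers measure 114 mm over their backs; the gripper's body (76 mm by 85 mm) begins 54 mm behind the grasp point. The pads swing forward as they close: fully open they stand 13 mm farther back than shut.
Start: joints at [1.062, 0.053, 1.613, -0, 1.476, -0.119], TCP at [0.237, 0.578, 0.231] pointing down, gripper open.
Joint ranges: [-3.01, 3.01], [-1.01, 2.22], [0.06, 2.58], [-1.02, 4.17], [0.09, 2.62], [-3.14, 3.14]. Speed limits (rad/s): [2.57, 2.57, 3.14, 3.14, 3.14, 3.14].

INTERFACE

Orientations are given as a rotation vector (axis times angle).
In Python, from station import ctrl gives the robot as it stands. The module is installed in compiled form; this text tells all that it offers.
- The arm moves only by the shell command python3 -m creep 'ROWS' [FORCE]. ROWS is JSON, a list of rows, each a list of 5 numbers: the closure in counts, from 0 (fully open) to 255 (shut), then the shift along the tool's x, y, z in mm, then the turn about the tool's z in rad. A call has 1 to 12 rows; each row is the pose to reach, as a shift and turn from the pose commanded when the call began, along the tool's axes at that moment; what a row does not reach only later rows make up. A row lasts 1/12 s, in which the tool goes at most 41.7 mm and 7.16 degrees, less where a joint would pass 70% of its speed; a pose out of reach is approached as far as the arm can. A call with a gripper value outside its range is refused whole. The fingers move at their own pace and stop on an object; FORCE is the grip in N (left out, the last holds). Time passes only in rows, so rows that repeat a pose let the fingers close. It gives the time, the measured TCP pose, the force and the opening at its end, in the units of the state.
- ctrl.get_obs(): the state, without advancing time (a new reading comes with each control period).
- ctrl.get_image(name): name is "scene" or "side" or "wrist"; returns the picture (400x640x3 uint8, red, green, blue); there is no depth.
- ctrl.calibration(name): a dict with "fx", "fy", "cx", "cy" (pixels), "k1" (the pictures are not rectified: a ray, as slopes to the right and down, at radius r is drawn at 1 + k1 r^2 times it, then the intrinsics apply), "R" (3x3) and "t" (3): a world point X has camera coordinates R X + t. Camera axes: x right, y down, z forward; pixel columns grow to the right and rows downward; lengths in m; the calibration is good to about 2 mm. A picture is of the moment at which its call begins: read the wrist's pose just before it. calibration takes no time and is no camera call; for the wrist camera it gives the pose at the moment of the call.
- ctrl.finish_job(): hands the job in, once; it reports no verdict.
Trained networks look in the newest picture that a camera, given by its name, has taken for a name from the list of things; names that differ only in an ending like _2 or _b are one class to them, and where a whole thing is asked for, a point or a joint stands for the part that bears it (a point fixed in the world has none). Each returns a list of dicts, best first, with "conf" (0 to 1); they miss things now and then, are a little off and sometimes report something else, mostly with a low value. They report only what shows in the picture. A call takes as long as a camera call.
- ctrl.boxes_of(camera, label): "rect" ([left, top, width, height] in pixels, round what is visible of it).
- ctrl.outline_of(camera, label): "mask" (400x640 bool, what is visible of it) and "rect" ([left, top, width, height] in pixels, round what is visible of it).
The state is a dict: "t": time; "q": joint angles; "dq": joint speeds; "effort": joint torques, N m; "tool_pos": TCP position; "tool_rot": TCP orientation; "contact_force": force on the tool from outside, world axes, zero at the start; "wrist_torque": the same for the moment, N m; "opening": finger opening in m.
Only numpy, scipy, OpenCV 4.12 (cv2) and the standard library are available. Lean on these libraries where they do the work, as an engineer would, in place of code of your own. Each camera call takes 0.05 s, during which the arm holds its last target. There are 200 camera calls.

## Working session

There is one attempt and no reset: what is moved stays moved. The work goes in short steps, Python scripts to look and compute and a shell command to move; the robot and the scene stay as the last step left them, time stands still between calls to the robot, and variables do not carry over. Pictures are saved under pics/ and viewed, about 8 in all and at most 12, crops included, and the job is handed in when it is done.

```bash
mkdir -p pics; cat > h.py <<'E'
import numpy as np, cv2
from station import ctrl
def save(n,f):
    im=ctrl.get_image(n); cv2.imwrite('pics/'+f,im[:,:,::-1]); return im
def ray(n,u,v):
    c=ctrl.calibration(n); R=np.array(c['R']);t=np.array(c['t'])
    K=np.array([[c['fx'],0,c['cx']],[0,c['fy'],c['cy']],[0,0,1.]])
    x=np.array([(u-c['cx'])/c['fx'],(v-c['cy'])/c['fy']]); s=x.copy()
    for _ in range(20): s=x/(1+c['k1']*(s@s))
    return -R.T@t, R.T@np.array([s[0],s[1],1])
def atz(n,u,v,z):
    o,d=ray(n,u,v); return o+d*(z-o[2])/d[2]
def proj(n,X):
    c=ctrl.calibration(n); p=np.array(c['R'])@np.array(X)+np.array(c['t']); s=p[:2]/p[2]
    s=s*(1+c['k1']*(s@s)); return np.array([c['fx']*s[0]+c['cx'],c['fy']*s[1]+c['cy']])
E
python3 - <<'E'
from h import *
print(ctrl.get_obs(), ctrl.grip_point_offset)
for n in ('scene','side','wrist'):
    save(n,n+'0.png'); c=ctrl.calibration(n); print(n,c['fx'],c['k1'],-np.array(c['R']).T@c['t'])
    for l in ('stand_axis','scanner','lever_arm','lever_mark','post','pointer','mark_flag'):
        if n!='wrist':
            r=ctrl.boxes_of(n,l); print(l,[(x['rect'],round(x['conf'],2)) for x in r[:2]])
E
```

```text
{'t': 0.0, 'q': array([ 1.06204950e+00,  5.33545452e-02,  1.61428917e+00, -5.17843552e-06,
        1.47594446e+00, -1.19012782e-01]), 'dq': array([ 0.00018228,  0.00088642,  0.0002736 , -0.00071366,  0.00219259,
        0.00041522]), 'effort': array([ 9.71000045e-04, -3.93697572e+01, -3.70168912e+01, -4.87105251e-05,
        7.22828656e-03,  3.57052636e-05]), 'tool_pos': array([0.23717523, 0.57759514, 0.23006731]), 'tool_rot': array([-6.08206282e-01, -3.08153218e+00,  2.98332926e-03]), 'contact_force': array([ 0.58242345,  0.28641694, -0.02494898]), 'wrist_torque': array([-0.01322717,  0.03546274, -0.0739362 ]), 'opening': 0.08555472523449888} 0.0187
scene 400.5046040344697 0.007628804431402117 [ 1.16867255 -0.31722117  0.77081363]
stand_axis [([243.8, 156.9, 117.2, 130.5], 0.78)]
scanner [([272.9, 155.7, 52.3, 102.9], 0.93), ([290.0, 183.7, 36.1, 30.0], 0.26)]
lever_arm [([289.8, 184.4, 35.8, 29.4], 0.74)]
lever_mark [([290.1, 187.0, 36.2, 29.2], 0.89)]
post [([272.1, 157.0, 54.5, 103.1], 0.88)]
pointer [([269.0, 157.3, 56.5, 101.1], 0.57)]
mark_flag [([242.7, 156.6, 117.2, 130.6], 0.72), ([332.5, 232.0, 15.6, 8.9], 0.53)]
side 438.7447135330247 -0.10565357232588148 [ 0.86051911 -0.91005428  0.86826613]
stand_axis [([315.1, 134.1, 48.3, 34.9], 0.69), ([272.6, 189.7, 93.2, 84.3], 0.57)]
scanner [([273.7, 186.9, 78.0, 70.7], 0.67)]
lever_arm [([320.5, 194.0, 14.9, 33.8], 0.57)]
lever_mark [([320.5, 199.1, 14.2, 29.5], 0.66)]
post [([272.7, 190.7, 80.1, 66.0], 0.86), ([372.1, 153.9, 36.0, 34.4], 0.21)]
pointer [([274.5, 189.5, 76.0, 69.7], 0.41)]
mark_flag [([274.4, 187.2, 75.6, 73.7], 0.47)]
wrist 338.1629526401711 -0.027774714668150107 [0.17566857 0.6039371  0.37496202]
```

View pics/scene0.png

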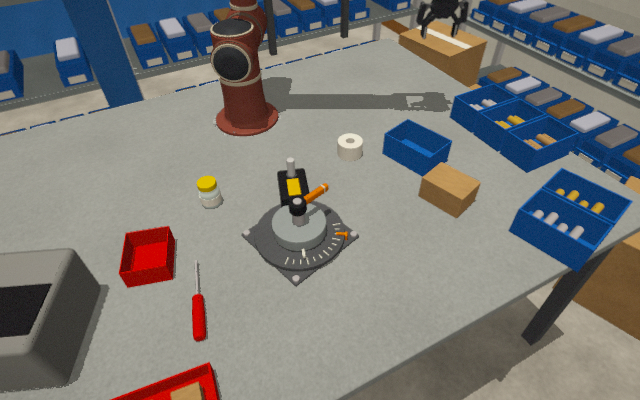

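View pics/side0.png

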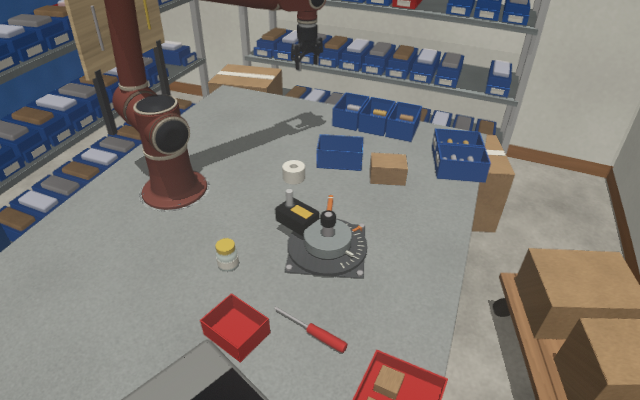

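The scene shows the stand near (299,225), with the post at (291,165), lever end at (325,187), flag at (343,235) and pointer at (304,253). The side view agrees: hub (328,218), flag (358,228). I'll take one enlarged composite to get exact pixels.

```bash
python3 - <<'E'
import cv2,numpy as np
a=cv2.imread('pics/scene0.png')[145:285,240:360]; b=cv2.imread('pics/side0.png')[175:285,265:375]
a=cv2.resize(a,None,fx=4,fy=4,interpolation=2)[:, :400+80]; b=cv2.resize(b,(320,320),interpolation=2)
o=np.zeros((560,800,3),np.uint8); o[:560,:480]=a; o[:320,480:]=b
cv2.imwrite('pics/c1.png',o)
E
```

```text
(no output)
```

View pics/c1.png

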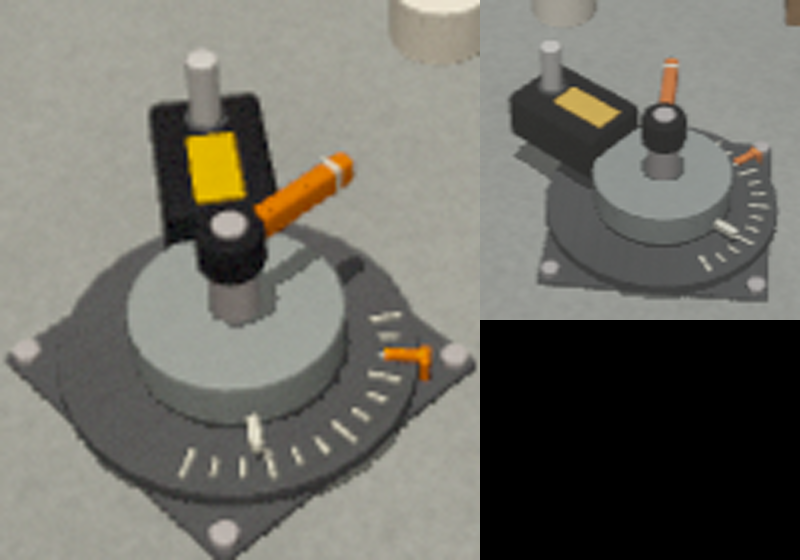

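The crop shows the post top, pointer tip, flag, lever band and bolts clearly. I'll fit the stand pose and angles from both views.

```bash
python3 - <<'E'
from h import *
from scipy.optimize import least_squares
S={'post':(290.5,159.2),'cap':(297.5,200.7),'band':(323.8,188),'flag':(336.3,233.5),'tip':(304.5,257.5)}
D={'post':(289.1,190.8),'cap':(328.9,214.9),'band':(330.7,197.3),'flag':(353,230.7),'tip':(353,255.4)}
B={'scene':[(246.5,232.5),(353.8,233.8),(296.2,277.5)],'side':[(288.7,267.1),(359.9,273),(362.3,226.2)]}
for n in B: print(n,'bolts',[atz(n,*p,.01)[:2].round(4) for p in B[n]])
def pts(p):
    cx,cy,yaw,h,f=p
    g=lambda r,a,z:(cx+r*np.cos(a),cy+r*np.sin(a),z)
    return {'post':g(.14,yaw+h+np.pi,.135),'cap':(cx,cy,.128),'band':g(.08,yaw+np.pi/2,.12),'flag':g(.09,yaw+f,.028),'tip':g(.088,yaw+h,.032)}
def res(p):
    P=pts(p); return np.concatenate([proj(n,P[k])-O[k] for n,O in(('scene',S),('side',D)) for k in O])
c0=atz('scene',297.5,200.7,.128)
for y in (0,1.5,-1.5,3):
    r=least_squares(res,[c0[0],c0[1],y,-.5,.5]);print(r.cost,r.x.round(4))
    if r.cost<60: print(r.fun.reshape(-1,2).round(1).tolist()); best=r.x
for k,v in pts(best).items(): print(k,np.round(v,4))
for l in('blue_bin','red_bin','carton_mid','label_roll','screw_jar','screwdriver'):
    b=ctrl.boxes_of('scene',l)[0];x,y,w,h=b['rect'];print(l,round(b['conf'],2),atz('scene',x+w/2,y+h/2,.03)[:2].round(3))
E
```

```text
scene bolts [array([ 0.5  , -0.186]), array([0.6319, 0.047 ]), array([ 0.6801, -0.1339])]
side bolts [array([ 0.5024, -0.1854]), array([ 0.6849, -0.1358]), array([0.6367, 0.045 ])]
3.253594252582413 [ 0.5701 -0.0717  0.2432 -0.5692  0.6966]
[[-0.2, 0.9], [-0.4, 0.2], [-0.5, -0.8], [-0.3, 0.0], [-0.4, -0.1], [0.3, -0.1], [-0.4, -1.2], [0.8, 0.3], [0.8, -0.9], [0.2, -0.5]]
3.2535942525776433 [ 0.5701 -0.0717  0.2432 -0.5692  0.6966]
[[-0.2, 0.9], [-0.4, 0.2], [-0.5, -0.8], [-0.3, 0.0], [-0.4, -0.1], [0.3, -0.1], [-0.4, -1.2], [0.8, 0.3], [0.8, -0.9], [0.2, -0.5]]
3.2535942525781563 [ 0.5701 -0.0717  0.2432 -0.5692  0.6966]
[[-0.2, 0.9], [-0.4, 0.2], [-0.5, -0.8], [-0.3, 0.0], [-0.4, -0.1], [0.3, -0.1], [-0.4, -1.2], [0.8, 0.3], [0.8, -0.9], [0.2, -0.5]]
3.2535942525777917 [ 0.5701 -0.0717  0.2432 -0.5692  0.6966]
[[-0.2, 0.9], [-0.4, 0.2], [-0.5, -0.8], [-0.3, 0.0], [-0.4, -0.1], [0.3, -0.1], [-0.4, -1.2], [0.8, 0.3], [0.8, -0.9], [0.2, -0.5]]
post [ 0.4374 -0.0269  0.135 ]
cap [ 0.5701 -0.0717  0.128 ]
band [0.5508 0.0059 0.12  ]
flag [0.6231 0.0009 0.028 ]
tip [ 0.6534 -0.0999  0.032 ]
blue_bin 0.69 [0.455 0.374]
red_bin 0.59 [ 0.478 -0.418]
carton_mid 0.63 [0.633 0.352]
label_roll 0.84 [0.354 0.2  ]
screw_jar 0.86 [ 0.331 -0.229]
screwdriver 0.77 [ 0.648 -0.342]
```

The fit agrees to about 1 px, and the bolt centres match. The stand axis is at (0.570, -0.072), yaw 0.243, head -0.57 and flag 0.697, so the head must turn +1.266 rad. Next I'll write a planner that converts world targets into tool-frame shifts.

```bash
cat >> h.py <<'E'
from scipy.spatial.transform import Rotation as Ro
C=np.array([.5701,-.0717]); YAW=.2432
def shift(x,y,z,psi,o=None):
    """tool-frame shift mm and turn to reach TCP x,y,z with tool y at world angle psi"""
    o=o or ctrl.get_obs(); R=Ro.from_rotvec(o['tool_rot']).as_matrix()
    s=R.T@(np.array([x,y,z])-o['tool_pos'])*1e3
    cur=np.arctan2(R[1,1],R[0,1]); return s.round(1), round(-((psi-cur+np.pi)%(2*np.pi)-np.pi),3)
def state():
    o=ctrl.get_obs();R=Ro.from_rotvec(o['tool_rot']).as_matrix();p=o['tool_pos'];F=o['contact_force'];M=o['wrist_torque']
    d=p[:2]-C
    print('t',round(o['t'],2),'p',p.round(4),'psi',np.arctan2(R[1,1],R[0,1]).round(3),'r',np.hypot(*d).round(4),'ang',(np.arctan2(d[1],d[0])-YAW).round(3),'open',round(o['opening'],4))
    print('F',F.round(2),'M',M.round(3),'torque-> N at band: Fonly',round((d[0]*F[1]-d[1]*F[0])/.08,2),'with Mz',round((d[0]*F[1]-d[1]*F[0]+M[2])/.08,2))
def lev(a,dside,r=.08,z=.096):
    """TCP beside lever at clamp angle a, offset dside m (+ = anticlockwise side)"""
    w=YAW+np.pi/2+a; u=np.array([np.cos(w),np.sin(w)]);t=np.array([-u[1],u[0]])
    return (*(C+r*u+dside*t),z,w)
E
python3 - <<'E'
from h import *
x,y,z,w=lev(0,-.034); print(x,y,w,shift(x,y,.23,w))
E
```

```text
0.583834685204545 0.014133317670541294 1.8139963267948966 (array([-534.7, -390.1,    1.3]), np.float64(-0.633))
```

```bash
python3 -m creep '[[255,-535,-390,0,-0.63],[255,-535,-390,0,-0.63],[255,-535,-390,0,-0.63],[255,-535,-390,0,-0.63],[255,-535,-390,0,-0.63],[255,-535,-390,0,-0.63],[255,-535,-390,0,-0.63],[255,-535,-390,0,-0.63],[255,-535,-390,0,-0.63],[255,-535,-390,0,-0.63],[255,-535,-390,0,-0.63],[255,-535,-390,0,-0.63]]' 30
python3 - <<'E'
from h import *
state();x,y,z,w=lev(0,-.034); print(shift(x,y,.23,w))
E
```

```text
t: 2.15
tool_pos: [0.4944, 0.1596, 0.2317]
tool_rot: [-0.376, 3.118, 0.0]
contact_force: [1.1, 0.6, 0.6]
opening: 0.0002
t 2.15 p [0.4944 0.1596 0.2317] psi 1.811 r 0.2434 ang 1.644 open 0.0002
F [1.12 0.58 0.63] M [-0.018  0.023  0.052] torque-> N at band: Fonly -3.79 with Mz -3.14
(array([ -52.2, -162.6,    1.8]), np.float64(-0.003))
```

```bash
python3 -m creep '[[255,-50,-155,0,0],[255,-50,-155,0,0],[255,-50,-155,0,0],[255,-50,-155,0,0],[255,-50,-155,0,0],[255,-50,-155,0,0],[255,-50,-155,0,0]]'
python3 - <<'E'
from h import *
state();x,y,z,w=lev(0,-.034); print(shift(x,y,.096,w))
save('wrist','w1.png')
E
```

```text
t: 2.73
tool_pos: [0.5789, 0.0229, 0.2311]
tool_rot: [0.376, -3.119, -0.001]
contact_force: [-0.5, -0.2, 0.1]
opening: 0.0004
t 2.73 p [0.5789 0.0229 0.2311] psi 1.811 r 0.095 ang 1.234 open 0.0004
F [-0.52 -0.17  0.14] M [-0.001 -0.014  0.079] torque-> N at band: Fonly 0.59 with Mz 1.58
(array([ -2.7,  -9.8, 135.1]), np.float64(-0.003))
```

View pics/w1.png

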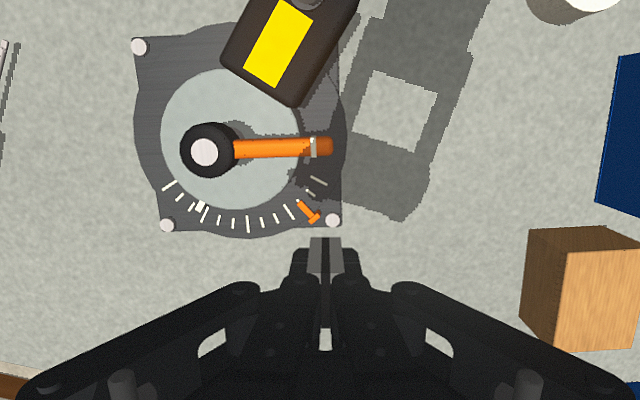

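The wrist picture shows the hub cap at (204,152), the lever band at (313,147), the pointer tip at (199,207) and the flag at (308,211). The fingers are shut on the clockwise side of the lever. I'll check these pixels and lower.

```bash
python3 - <<'E'
from h import *
print(atz('wrist',204,152,.128),atz('wrist',313,147,.12),atz('wrist',298,201,.028))
E
python3 -m creep '[[255,-2,-9,40,0],[255,-2,-9,80,0],[255,-2,-9,120,0],[255,-2,-9,135,0],[255,-2,-9,135,0],[255,-2,-9,135,0],[255,-2,-9,135,0]]'
python3 - <<'E'
from h import *
state()
for a in(.0,.2,.4,.6,.8,.95): print(a,shift(*lev(a,-.018)))
E
```

```text
[ 0.56643298 -0.06966091  0.128     ] [0.54490483 0.00701831 0.12      ] [0.61569682 0.00417275 0.028     ]
t: 3.37
tool_pos: [0.5845, 0.0153, 0.0987]
tool_rot: [-0.378, 3.115, -0.001]
contact_force: [0.8, 0.6, 0.7]
opening: 0.0001
t 3.37 p [0.5845 0.0153 0.0987] psi 1.812 r 0.0882 ang 1.163 open 0.0001
F [0.83 0.65 0.66] M [-0.025 -0.054 -0.015] torque-> N at band: Fonly -0.79 with Mz -0.98
0.0 (array([17. , -1. ,  2.7]), np.float64(-0.002))
0.2 (array([33.2,  0.9,  2.6]), np.float64(-0.202))
0.4 (array([49.5, -0.4,  2.5]), np.float64(-0.402))
0.6 (array([65.3, -4.9,  2.5]), np.float64(-0.602))
0.8 (array([ 79.8, -12.5,   2.4]), np.float64(-0.802))
0.95 (array([ 89.5, -20. ,   2.4]), np.float64(-0.952))
```

```bash
python3 -m creep '[[255,10,0,2,0],[255,17,-1,2,0],[255,25,0,2,-0.1],[255,33,1,2,-0.2],[255,41,0,2,-0.3],[255,49,0,2,-0.4],[255,57,-2,2,-0.5],[255,65,-5,2,-0.6],[255,72,-9,2,-0.7],[255,80,-12,2,-0.8],[255,85,-16,2,-0.88],[255,89,-20,2,-0.95]]'
python3 - <<'E'
from h import *
state()
print(shift(*lev(.95,-.018)), shift(*lev(.9,-.04)))
E
```

```text
t: 4.37
tool_pos: [0.5018, -0.0246, 0.0962]
tool_rot: [-1.763, 2.595, 0.002]
contact_force: [0.7, 7.0, 3.2]
opening: -0.0
t 4.37 p [ 0.5018 -0.0246  0.0962] psi 2.764 r 0.083 ang 2.295 open -0.0
F [0.7  6.99 3.24] M [ 1.171  0.124 -0.099] torque-> N at band: Fonly -6.38 with Mz -7.61
(array([ 0.5, -0.9,  0.2]), np.float64(0.0)) (array([-25.4,  -3. ,   0.3]), np.float64(0.05))
```

```bash
python3 -m creep '[[255,-15,0,0,0],[255,-15,0,0,0],[60,-15,0,-40,0],[0,-15,0,-80,0.12],[0,-15,0,-100,0.24],[0,-15,0,-100,0.36],[0,-15,0,-100,0.36]]'
python3 - <<'E'
from h import *
state()
save('scene','s2.png');save('wrist','w2.png')
r=ctrl.boxes_of('scene','lever_mark');print(r[:1])
print(shift(.4374,-.0269,.18,1.245))
a=cv2.imread('pics/scene0.png');a=cv2.imread('pics/s2.png')[145:285,240:360]
cv2.imwrite('pics/c2.png',cv2.resize(a,None,fx=4,fy=4,interpolation=2))
E
```

```text
t: 4.95
tool_pos: [0.5082, -0.0127, 0.1977]
tool_rot: [-1.262, 2.872, -0.006]
contact_force: [-0.4, -0.4, -0.3]
opening: 0.0602
t 4.95 p [ 0.5082 -0.0127  0.1977] psi 2.399 r 0.0856 ang 2.137 open 0.0602
F [-0.41 -0.39 -0.33] M [ 0.005 -0.011 -0.078] torque-> N at band: Fonly 0.6 with Mz -0.37
[{'rect': [290.2, 177.6, 16.5, 38.8], 'conf': 0.59}]
(array([57.2, 41. , 13.6]), np.float64(1.158))
```

View pics/w2.png

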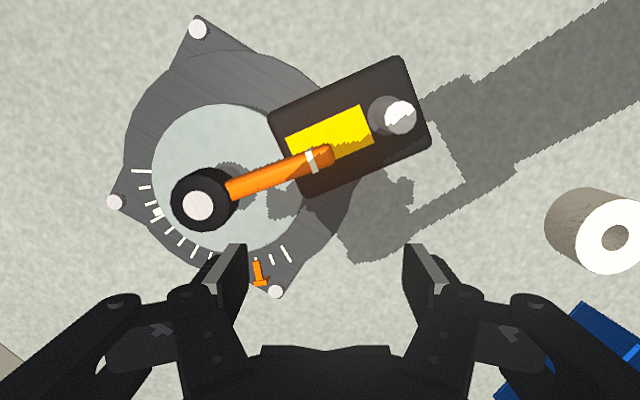

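The wrist view shows the lever swung out over the box: cap (197,205), band (312,160), post top (400,117).

```bash
python3 - <<'E'
from h import *
c=atz('wrist',197,205,.128);b=atz('wrist',312,160,.12);p=atz('wrist',400,117,.135);print(c,b,p)
print('clamp',np.arctan2(*(b-c)[1::-1])-YAW-np.pi/2,'post ang',np.arctan2(*(p-c)[1::-1]),np.hypot(*(p-c)[:2]))
E
python3 -m creep '[[0,57,41,0,0.12],[0,57,41,0,0.24],[0,57,41,0,0.36],[0,57,41,0,0.48],[0,57,41,0,0.6],[0,57,41,0,0.72],[0,57,41,0,0.84],[0,57,41,0,0.96],[0,57,41,0,1.08],[0,57,41,0,1.16],[0,57,41,0,1.16],[0,57,41,0,1.16]]'
python3 - <<'E'
from h import *
state();print(shift(.4374,-.0269,.095,1.245))
r=ctrl.get_image('wrist')
E
```

```text
[ 0.56386006 -0.07044071  0.128     ] [ 0.48997924 -0.04106481  0.12      ] [ 0.43281854 -0.02642072  0.135     ]
clamp 0.949150346240712 post ang 2.817512332924806 0.13823762283649418
t: 6.1
tool_pos: [0.4377, -0.0264, 0.1932]
tool_rot: [-0.51, -3.098, -0.0]
contact_force: [0.0, 0.3, -0.1]
opening: 0.0853
t 6.1 p [ 0.4377 -0.0264  0.1932] psi 1.244 r 0.1399 ang 2.569 open 0.0853
F [ 0.02  0.27 -0.14] M [-0.03  -0.011  0.021] torque-> N at band: Fonly -0.46 with Mz -0.2
(array([-0.1, -0.5, 98.2]), np.float64(-0.001))
```

```bash
python3 -m creep '[[0,0,0,40,0],[0,0,0,80,0],[0,0,0,97,0],[0,0,0,97,0],[120,0,0,97,0],[255,0,0,97,0],[255,0,0,97,0],[255,0,0,97,0],[255,0,0,97,0],[255,0,0,97,0],[255,0,0,97,0],[255,0,0,97,0]]' 30
python3 - <<'E'
from h import *
state()
for i in range(0,15):
    w=2.8156+1.266*min(i,12)/12; print(i,*shift(C[0]+.14*np.cos(w),C[1]+.14*np.sin(w),.096,w-np.pi/2))
E
```

```text
t: 7.15
tool_pos: [0.4393, -0.0269, 0.0989]
tool_rot: [0.515, 3.097, -0.001]
contact_force: [-2.0, -0.4, 5.9]
opening: 0.0193
t 7.15 p [ 0.4393 -0.0269  0.0989] psi 1.241 r 0.1383 ang 2.568 open 0.0193
F [-1.95 -0.38  5.91] M [-0.08   0.268  0.069] torque-> N at band: Fonly 1.71 with Mz 2.58
0 [ 1.7 -0.6  2.9] -0.004
1 [  0.9 -15.3   2.9] -0.109
2 [ -1.5 -29.9   2.9] -0.215
3 [ -5.4 -44.1   2.9] -0.32
4 [-10.7 -57.9   3. ] -0.426
5 [-17.5 -71.    3. ] -0.531
6 [-25.7 -83.3   3. ] -0.637
7 [-35.1 -94.7   3. ] -0.742
8 [ -45.6 -105.     3. ] -0.848
9 [ -57.2 -114.2    3.1] -0.953
10 [ -69.7 -122.1    3.1] -1.059
11 [ -82.9 -128.7    3.1] -1.164
12 [ -96.7 -133.8    3.2] -1.27
13 [ -96.7 -133.8    3.2] -1.27
14 [ -96.7 -133.8    3.2] -1.27
```

```bash
python3 -m creep '[[255,1,-8,0,-0.05],[255,1,-15,0,-0.11],[255,0,-22,0,-0.16],[255,-1,-30,0,-0.22],[255,-3,-37,0,-0.27],[255,-5,-44,0,-0.32],[255,-8,-51,0,-0.37],[255,-11,-58,0,-0.43],[255,-14,-64,0,-0.48],[255,-17,-71,0,-0.53],[255,-26,-83,0,-0.64],[255,-26,-83,0,-0.64]]'
python3 - <<'E'
from h import *
state()
for i in range(6,13):
    w=2.8156+1.266*min(i,12)/12; print(i,*shift(C[0]+.14*np.cos(w),C[1]+.14*np.sin(w),.096,w-np.pi/2))
E
```

```text
t: 8.15
tool_pos: [0.4387, -0.1146, 0.0989]
tool_rot: [-0.489, 3.097, -0.002]
contact_force: [5.9, 2.5, 2.5]
opening: 0.0191
t 8.15 p [ 0.4387 -0.1146  0.0989] psi 1.884 r 0.1382 ang -3.069 open 0.0191
F [5.95 2.52 2.54] M [ 0.281 -0.653  0.336] torque-> N at band: Fonly -0.94 with Mz 3.25
6 [1.8 1.3 2.9] 0.006
7 [  1.1 -13.5   3. ] -0.099
8 [ -1.1 -28.1   3. ] -0.205
9 [ -4.9 -42.4   3.1] -0.31
10 [-10.1 -56.2   3.1] -0.416
11 [-16.8 -69.3   3.2] -0.521
12 [-24.8 -81.7   3.3] -0.627
```

```bash
python3 -m creep '[[255,-1,-7,0,-0.05],[255,-1,-14,0,-0.1],[255,-2,-21,0,-0.15],[255,-3,-28,0,-0.2],[255,-5,-35,0,-0.26],[255,-7,-42,0,-0.31],[255,-9,-49,0,-0.36],[255,-12,-56,0,-0.42],[255,-15,-63,0,-0.47],[255,-18,-69,0,-0.52],[255,-24,-78,0,-0.6],[255,-24,-78,0,-0.6]]'
python3 - <<'E'
from h import *
state()
im=save('wrist','w3.png');im=save('scene','s3.png');save('side','d3.png')
a=cv2.resize(im[145:285,240:360,::-1],None,fx=4,fy=4,interpolation=2)
b=cv2.resize(cv2.imread('pics/d3.png')[175:285,265:375],(320,320),interpolation=2)
o=np.zeros((560,800,3),np.uint8); o[:,:480]=a; o[:320,480:]=b
cv2.imwrite('pics/c3.png',o)
E
```

```text
t: 9.15
tool_pos: [0.4856, -0.1797, 0.0989]
tool_rot: [-1.383, 2.814, 0.0]
contact_force: [4.4, 6.3, 4.9]
opening: 0.0191
t 9.15 p [ 0.4856 -0.1797  0.0989] psi 2.484 r 0.1371 ang -2.478 open 0.0191
F [4.42 6.32 4.89] M [ 0.937 -0.496  0.424] torque-> N at band: Fonly -0.7 with Mz 4.6
```

View pics/c3.png

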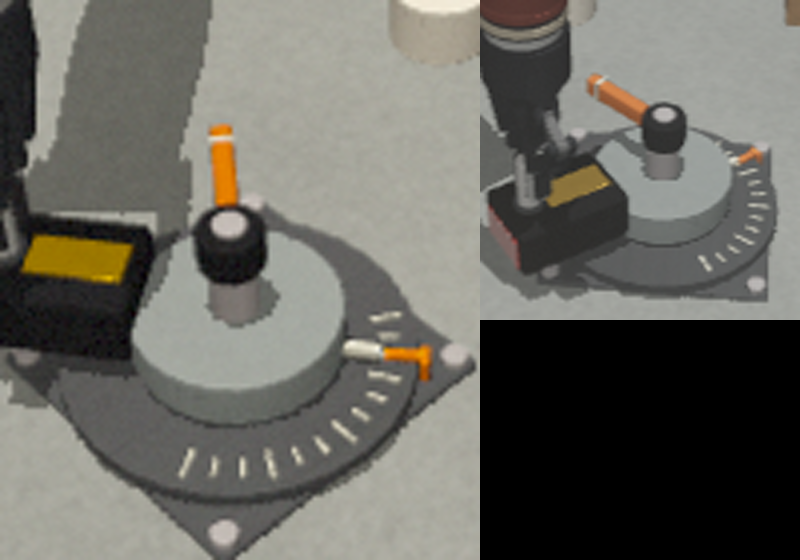

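View pics/w3.png

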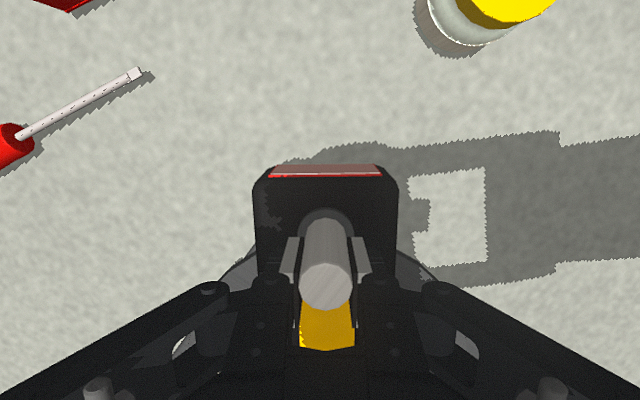

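The head is nearly there: in the scene crop the white pointer (345–383, 349) almost meets the flag (384–420, 354). I'll measure the remaining angle by colour segmentation.

```bash
cat > m.py <<'E'
from h import *
from scipy.optimize import least_squares
def measure(fs='pics/s3.png',fd='pics/d3.png',v=1):
    for n,f,(x0,y0,x1,y1) in(('scene',fs,(322,222,352,246)),('side',fd,(340,220,368,240))):
        im=cv2.imread(f)[y0:y1,x0:x1]; im=cv2.resize(im,None,fx=8,fy=8,interpolation=cv2.INTER_CUBIC)
        hsv=cv2.cvtColor(im,cv2.COLOR_BGR2HSV)
        org=cv2.inRange(hsv,(5,130,120),(20,255,255)); wh=cv2.inRange(hsv,(0,0,185),(180,60,255))
        for name,m,R,z in(('flag',org,(.09,.108),.028),('ptr',wh,(.064,.088),.0335)):
            ys,xs=np.nonzero(m); P=np.array([atz(n,x0+(a+.5)/8-.5,y0+(b+.5)/8-.5,z)[:2] for a,b in zip(xs[::7],ys[::7])])-C
            r=np.hypot(*P.T);a=np.arctan2(P[:,1],P[:,0])-YAW
            k=(r>R[0])&(r<R[1])&(abs(a-.69)<.12)
            print(n,name,k.sum(),'ang med/mean',np.median(a[k]).round(4),a[k].mean().round(4),'r',r[k].min().round(3),r[k].max().round(3))
if __name__=='__main__': measure()
E
python3 m.py
```

```text
scene flag 239 ang med/mean 0.7202 0.7205 r 0.09 0.108
scene ptr 191 ang med/mean 0.7001 0.701 r 0.065 0.088
side flag 114 ang med/mean 0.7 0.7004 r 0.091 0.108
side ptr 39 ang med/mean 0.6877 0.6894 r 0.077 0.087
```

```bash
python3 -m creep '[[255,0,-2.5,0,-0.02],[255,0,-2.5,0,-0.02],[255,0,-2.5,0,-0.02],[255,0,-2.5,0,-0.02]]'
python3 - <<'E'
from h import *
from m import measure
state(); save('scene','s4.png');save('side','d4.png'); measure('pics/s4.png','pics/d4.png')
E
```

```text
t: 9.63
tool_pos: [0.4867, -0.1805, 0.0989]
tool_rot: [-1.408, 2.803, 0.001]
contact_force: [3.7, 6.7, 4.7]
opening: 0.0192
t 9.63 p [ 0.4867 -0.1805  0.0989] psi 2.502 r 0.1371 ang -2.468 open 0.0192
F [3.71 6.68 4.75] M [ 1.016 -0.438  0.213] torque-> N at band: Fonly -1.92 with Mz 0.74
scene flag 241 ang med/mean 0.7209 0.721 r 0.09 0.108
scene ptr 180 ang med/mean 0.7125 0.7136 r 0.065 0.086
side flag 115 ang med/mean 0.7018 0.7012 r 0.09 0.108
side ptr 43 ang med/mean 0.7027 0.7032 r 0.077 0.087
```

```bash
python3 -m creep '[[255,0,-0.5,0,0],[255,0,-0.5,0,0],[150,0,-0.5,0,0],[0,0,-0.5,0,0],[0,0,-0.5,0,0],[0,0,-0.5,0,0],[0,0,-0.5,0,0],[0,0,-0.5,-40,0],[0,0,-0.5,-80,0],[0,0,-0.5,-100,0],[0,0,-0.5,-100,0],[0,0,-0.5,-100,0]]'
python3 - <<'E'
from h import *
from m import measure
state(); im=save('scene','s5.png');save('side','d5.png');save('wrist','w5.png'); measure('pics/s5.png','pics/d5.png')
a=cv2.resize(im[215:255,310:360,::-1],None,fx=8,fy=8,interpolation=2)
b=cv2.resize(cv2.imread('pics/d5.png')[205:255,325:375],(400,400),interpolation=2)
o=np.zeros((400,800,3),np.uint8); o[:320,:400]=a; o[:,400:]=b
cv2.imwrite('pics/c5.png',o)
for a in(.95,):print(shift(*lev(a,.035)))
E
```

```text
t: 10.73
tool_pos: [0.4859, -0.1828, 0.199]
tool_rot: [-1.408, 2.806, -0.005]
contact_force: [-0.8, 0.7, -0.4]
opening: 0.0856
t 10.73 p [ 0.4859 -0.1828  0.199 ] psi 2.501 r 0.1394 ang -2.463 open 0.0856
F [-0.81  0.73 -0.36] M [ 0.039  0.011 -0.006] torque-> N at band: Fonly -1.89 with Mz -1.97
scene flag 240 ang med/mean 0.721 0.7213 r 0.09 0.108
scene ptr 179 ang med/mean 0.7156 0.7161 r 0.066 0.088
side flag 116 ang med/mean 0.6995 0.6998 r 0.09 0.108
side ptr 40 ang med/mean 0.709 0.7098 r 0.076 0.087
(array([-85.1,  64.6,  99.3]), np.float64(-0.263))
```

View pics/c5.png

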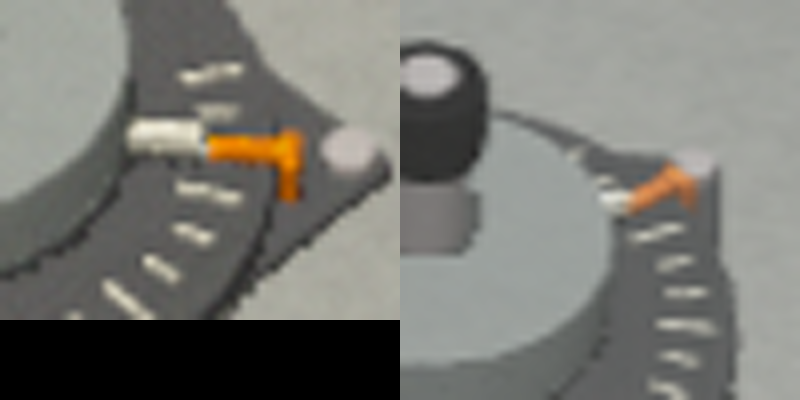

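Pointer and flag are collinear in both views; the readings are -0.005 and +0.010 rad. Next I'll move the shut fingers to the anticlockwise side of the lever.

```bash
python3 -m creep '[[255,-40,30,0,-0.12],[255,-80,60,0,-0.24],[255,-85,64,0,-0.26],[255,-85,64,0,-0.26],[255,-85,64,0,-0.26],[255,-85,64,40,-0.26],[255,-85,64,80,-0.26],[255,-85,64,101,-0.26],[255,-85,64,101,-0.26],[255,-85,64,101,-0.26],[255,-85,64,101,-0.26]]'
python3 - <<'E'
from h import *
state()
for a in(.95,.85,.75,.65,.6,.55): print(a,*shift(*lev(a,.018)))
E
```

```text
t: 11.8
tool_pos: [0.4856, -0.0768, 0.0977]
tool_rot: [-1.759, 2.602, -0.002]
contact_force: [-0.4, -0.4, 1.2]
opening: 0.0002
t 11.8 p [ 0.4856 -0.0768  0.0977] psi 2.76 r 0.0847 ang -3.325 open 0.0002
F [-0.43 -0.44  1.23] M [-0.034 -0.037 -0.016] torque-> N at band: Fonly 0.43 with Mz 0.23
0.95 [-17.9   3.4   1.7] -0.004
0.85 [-26.    4.8   1.7] 0.096
0.75 [-34.1   5.4   1.7] 0.196
0.65 [-42.3   5.2   1.7] 0.296
0.6 [-46.4   4.8   1.7] 0.346
0.55 [-50.5   4.2   1.7] 0.396
```

```bash
python3 -m creep '[[255,-9,2,1,0],[255,-18,3,1,0],[255,-22,4,1,0.05],[255,-26,5,1,0.1],[255,-30,5,1,0.15],[255,-34,5,1,0.2],[255,-38,5,1,0.24],[255,-42,5,1,0.29],[255,-44,5,1,0.32],[255,-46,5,1,0.34],[255,-48,5,1,0.37],[255,-50,4,1,0.39]]'
python3 - <<'E'
from h import *
state()
for a in np.arange(.6,.15,-.03): print(a.round(2),*shift(*lev(a,.018)))
E
```

```text
t: 12.8
tool_pos: [0.5006, -0.0288, 0.0976]
tool_rot: [-1.223, 2.893, -0.007]
contact_force: [-3.9, -4.2, 3.3]
opening: -0.0002
t 12.8 p [ 0.5006 -0.0288  0.0976] psi 2.37 r 0.0817 ang 2.345 open -0.0002
F [-3.9  -4.2   3.34] M [-0.797  0.414 -0.061] torque-> N at band: Fonly 5.74 with Mz 4.98
0.6 [ 3.8 -0.6  1.6] -0.044
0.57 [1.5 0.  1.6] -0.014
0.54 [-0.9  0.6  1.5] 0.016
0.51 [-3.4  1.   1.5] 0.046
0.48 [-5.8  1.4  1.5] 0.076
0.45 [-8.2  1.7  1.5] 0.106
0.42 [-10.7   2.    1.5] 0.136
0.39 [-13.1   2.1   1.5] 0.166
0.36 [-15.6   2.2   1.5] 0.196
0.33 [-18.    2.3   1.5] 0.226
0.3 [-20.5   2.2   1.5] 0.256
0.27 [-23.    2.1   1.5] 0.286
0.24 [-25.4   1.9   1.5] 0.316
0.21 [-27.9   1.6   1.5] 0.346
0.18 [-30.3   1.3   1.5] 0.376
```

Drag reads 5.0 N, as expected before the bite. Continuing at 29 mm/s.

```bash
python3 -m creep '[[255,-2.4,0.5,0,0.03],[255,-4.8,1,0,0.06],[255,-7.2,1.4,0,0.09],[255,-9.6,1.7,0,0.12],[255,-12,2,0,0.15]]'
python3 - <<'E'
from h import *
state()
print(*shift(*lev(.42,.018)))
E
```

```text
t: 13.22
tool_pos: [0.5077, -0.0189, 0.0976]
tool_rot: [-1.002, 2.976, -0.008]
contact_force: [-2.2, -6.1, 1.7]
opening: 0.0001
t 13.22 p [ 0.5077 -0.0189  0.0976] psi 2.22 r 0.0817 ang 2.197 open 0.0001
F [-2.24 -6.12  1.73] M [-1.033  0.346 -0.039] torque-> N at band: Fonly 6.25 with Mz 5.77
[ 1.3 -0.   1.6] -0.014
```

```bash
python3 -m creep '[[255,-2.4,0.5,0,0.03],[255,-4.8,1,0,0.06],[255,-7.2,1.4,0,0.09],[255,-9.6,1.7,0,0.12]]'
python3 -c "from h import *;state()"
```

```text
t: 13.55
tool_pos: [0.5139, -0.0116, 0.0974]
tool_rot: [-0.822, 3.032, -0.007]
contact_force: [-2.5, -6.6, 2.2]
opening: 0.0
t 13.55 p [ 0.5139 -0.0116  0.0974] psi 2.1 r 0.0823 ang 2.079 open 0.0
F [-2.48 -6.55  2.18] M [-0.927  0.448 -0.081] torque-> N at band: Fonly 6.47 with Mz 5.46
```

```bash
python3 -m creep '[[255,-2.4,0,0,0.03],[255,-4.8,0,0,0.06],[255,-7.2,0,0,0.09],[255,-9.6,0.3,0,0.12]]'
python3 -c "from h import *;state()"
```

```text
t: 13.88
tool_pos: [0.5216, -0.0057, 0.0973]
tool_rot: [0.639, -3.076, 0.004]
contact_force: [-5.4, -3.6, 3.8]
opening: 0.0003
t 13.88 p [ 0.5216 -0.0057  0.0973] psi 1.98 r 0.0819 ang 1.962 open 0.0003
F [-5.42 -3.61  3.81] M [-0.585  0.706 -0.048] torque-> N at band: Fonly 6.66 with Mz 6.06
```

```bash
python3 -m creep '[[255,-2.4,0.3,0,0.03],[255,-4.8,0.6,0,0.06],[255,-7.2,0.9,0,0.09],[255,-9.6,1.2,0,0.12]]'
python3 -c "from h import *;state()"
```

```text
t: 14.22
tool_pos: [0.5298, -0.0006, 0.0973]
tool_rot: [0.453, -3.108, 0.003]
contact_force: [-4.8, -3.3, 3.5]
opening: 0.0007
t 14.22 p [ 0.5298 -0.0006  0.0973] psi 1.86 r 0.0817 ang 1.843 open 0.0007
F [-4.85 -3.26  3.45] M [-0.575  0.769 -0.093] torque-> N at band: Fonly 5.95 with Mz 4.78
```

Still only drag (4.8–6 N), so I'll keep going.

```bash
python3 -m creep '[[255,-2.4,0.3,0,0.03],[255,-4.8,0.6,0,0.06],[255,-7.2,0.9,0,0.09],[255,-9.6,1.2,0,0.12]]'
python3 -c "from h import *;state()"
```

```text
t: 14.55
tool_pos: [0.5386, 0.0033, 0.0973]
tool_rot: [0.266, -3.13, 0.003]
contact_force: [-6.2, -3.5, 4.1]
opening: 0.0001
t 14.55 p [0.5386 0.0033 0.0973] psi 1.74 r 0.0814 ang 1.725 open 0.0001
F [-6.2  -3.54  4.07] M [-0.524  0.819 -0.062] torque-> N at band: Fonly 7.2 with Mz 6.43
```

```bash
python3 -m creep '[[255,-2.4,0.3,0,0.03],[255,-4.8,0.6,0,0.06],[255,-7.2,0.9,0,0.09],[255,-9.6,1.2,0,0.12]]'
python3 -c "from h import *;state()"
```

```text
t: 14.88
tool_pos: [0.5477, 0.0062, 0.0972]
tool_rot: [0.078, -3.14, 0.003]
contact_force: [-5.0, -3.2, 4.0]
opening: -0.0001
t 14.88 p [0.5477 0.0062 0.0972] psi 1.62 r 0.0811 ang 1.608 open -0.0001
F [-5.01 -3.19  4.05] M [-0.408  0.81  -0.059] torque-> N at band: Fonly 5.78 with Mz 5.04
```

```bash
python3 -m creep '[[255,-2.4,0.3,0,0.03],[255,-4.8,0.6,0,0.06],[255,-7.2,0.9,0,0.09],[255,-9.6,1.2,0,0.12]]'
python3 -c "from h import *;state()"
```

```text
t: 15.22
tool_pos: [0.5571, 0.0081, 0.0971]
tool_rot: [-0.111, -3.139, 0.002]
contact_force: [-5.0, -1.5, 4.1]
opening: -0.0004
t 15.22 p [0.5571 0.0081 0.0971] psi 1.5 r 0.0809 ang 1.49 open -0.0004
F [-5.04 -1.46  4.13] M [-0.291  0.929 -0.036] torque-> N at band: Fonly 5.27 with Mz 4.82
```

```bash
python3 -m creep '[[255,-2.4,0.3,0,0.03],[255,-4.8,0.6,0,0.06],[255,-7.2,0.9,0,0.09],[255,-9.6,1.2,0,0.12]]'
python3 -c "from h import *;state()"
```

```text
t: 15.55
tool_pos: [0.5657, 0.0089, 0.0971]
tool_rot: [-0.298, -3.124, 0.002]
contact_force: [-10.7, -1.3, 8.4]
opening: 0.0
t 15.55 p [0.5657 0.0089 0.0971] psi 1.38 r 0.0807 ang 1.382 open 0.0
F [-10.7   -1.28   8.45] M [-0.253  1.757 -0.089] torque-> N at band: Fonly 10.85 with Mz 9.74
```

Bite found: about 10 N. A little more, slowly.

```bash
python3 -m creep '[[255,-2,0,0,0.03],[255,-4,0,0,0.05]]'
python3 -c "from h import *;state()"
```

```text
t: 15.72
tool_pos: [0.5689, 0.0089, 0.0971]
tool_rot: [-0.376, -3.113, -0.0]
contact_force: [-14.1, 1.0, 11.4]
opening: 0.0001
t 15.72 p [0.5689 0.0089 0.0971] psi 1.331 r 0.0806 ang 1.343 open 0.0001
F [-14.14   1.02  11.42] M [ 0.282  2.086 -0.025] torque-> N at band: Fonly 14.24 with Mz 13.92
```

The push reads about 14 N while moving, inside the 10–18 window. I'll back off, rise and check.

```bash
python3 -m creep '[[255,6,0,0,0],[255,18,0,0,0],[255,25,0,0,0],[255,25,0,0,0],[255,25,0,-40,0],[255,25,0,-80,0],[255,25,0,-120,0],[255,25,0,-120,0],[255,25,0,-120,0],[255,25,0,-120,0]]'
python3 - <<'E'
from h import *
from m import measure
state(); im=save('scene','s6.png');save('side','d6.png');save('wrist','w6.png'); measure('pics/s6.png','pics/d6.png')
a=cv2.resize(im[145:285,240:360,::-1],None,fx=4,fy=4,interpolation=2)
b=cv2.resize(cv2.imread('pics/d6.png')[175:285,265:375],(320,320),interpolation=2)
o=np.zeros((560,800,3),np.uint8); o[:,:480]=a; o[:320,480:]=b
cv2.imwrite('pics/c6.png',o)
E
```

```text
t: 16.55
tool_pos: [0.5466, 0.0136, 0.2156]
tool_rot: [0.375, 3.118, 0.0]
contact_force: [-0.8, -0.0, -0.3]
opening: 0.0004
t 16.55 p [0.5466 0.0136 0.2156] psi 1.331 r 0.0884 ang 1.596 open 0.0004
F [-0.78 -0.01 -0.28] M [-0.008  0.001 -0.055] torque-> N at band: Fonly 0.83 with Mz 0.14
scene flag 237 ang med/mean 0.7205 0.721 r 0.09 0.108
scene ptr 177 ang med/mean 0.7167 0.7167 r 0.065 0.086
side flag 115 ang med/mean 0.6988 0.6977 r 0.09 0.108
side ptr 34 ang med/mean 0.7065 0.7073 r 0.077 0.086
```

View pics/c6.png

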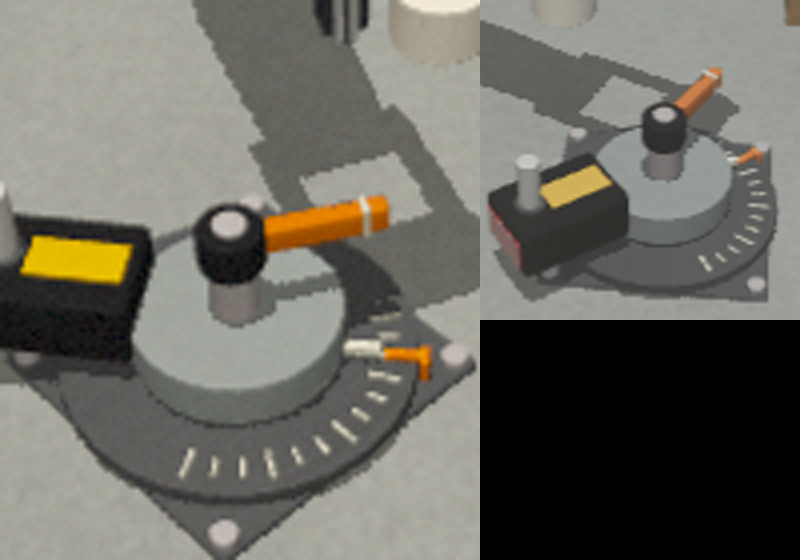

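The lever holds clockwise of its start, the pointer is on the flag, and the gripper is clear above everything. I'll hand in.

```bash
python3 -c "from h import *;print(ctrl.finish_job())"
```

```text
the job is handed in; nothing more can be done
None
```

The scanner head is re-aimed and clamped again, and I handed the job in at about 17 s of the 67 s. No verdict came back, so the result rests on my own checks.

- **Loosening:** I pushed the lever anticlockwise to about 0.95 rad; the wrist picture showed 0.949.
- **Aiming:** I gripped the post and turned the head about 1.25 rad onto the flag. After release and clamping, the two cameras disagree slightly. The scene camera puts the pointer 0.004 rad short, and the side camera puts it 0.009 rad past. Both are well inside 0.04 rad.
- **Clamping:** The push back stayed at 5–6 N of drag until the lever bit at about -0.3 rad. It then read about 10 N, and I stopped on a moving reading of about 14 N. That is a little over the 12 N aim but inside 10–18 N. Force readings scattered by about 0.7 N, and the push rose faster than the stated 0.5 N per mm.
- **Final state:** The lever held after I let go, and the pointer moved by only about 0.003 rad or less between the pictures before and after clamping. The gripper was clear of everything. I could not read the clamp force directly, and I did not measure the loose items again, but no move came near them.

The wrist camera put the swivel axis about 5 mm away from where the other two cameras did. I worked from those two.

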